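# Tap the wedge of a plate clamp tight and put the hammer back

### The arm

A 6-joint arm with a two-finger parallel gripper is mounted at the origin on the work surface. World frame = base frame: x ahead of the robot, y to its left, z up, the work surface at z = 0. Lengths are in mm, angles in rad, forces in N, time in s.
With the tool pointing down it reaches from about 350 to 875 mm from the base axis. Payload 4.2 kg.
Tool frame: the origin (TCP) lies on the mounting face of the last link; the fingertips stand 173 mm ahead of it and the grasp point (between the pads) lies 155 mm ahead of it; z points along the fingers, y is the direction in which the jaws open and shut (so a half turn about z gives the same grasp; the last joint's range is limited). The gripper opens to 85 mm and grips with 20 to 120 N. Pads are 22 mm wide; open, the fingers measure 114 mm over their backs; the gripper's body (76 mm by 85 mm) begins 54 mm behind the grasp point. The pads swing forward as they close: fully open they stand 13 mm farther back than shut.
Start: joints at [1.465, 0.385, 0.008, 0, -1.194, -0.259], TCP at [222.944, 583.863, 404.712] pointing down, gripper open.
Joint ranges: [-3.14, 3.14], [-1.21, 2.06], [-1.07, 1.41], [-3.16, 2.05], [-2.99, -0.16], [-3.1, 3.1]. Speed limits (rad/s): [2.79, 2.79, 3.14, 3.14, 3.14, 3.14].

### API

Orientations are given as a unit quaternion [x, y, z, w].
In Python, from bench import arm gives the robot as it stands. The module is installed in compiled form; this text tells all that it offers.
- The arm moves only by the tool play_rows, never from a script. Its argument "moves" is a list of rows, each a list of 3 entries, a list of its own where there are three numbers: the shift along the world's x, y, z in units of 30 cm (1.0 is 30 cm), then the turn about the world's z in units of 30 degrees (1.0 is 30 degrees), then the gripper's target within -1 to 1 (shut at 1, half-way at 0, fully open at -1). In form: [[[x, y, z], turn, jaw], ...]. A call has 1 to 12 rows; each row is the pose to reach, as a shift and turn from the pose measured when the call began; what a row does not reach only later rows make up. A row lasts 1/8 s, in which the tool goes at most 62.5 mm and 10.7 degrees, less where a joint would pass 70% of its speed; a pose out of reach is approached as far as the arm can. A call with a number of a shift or a turn outside -1 to 1 is refused whole. A call with a gripper value outside its range is refused whole. The fingers move at their own pace and stop on an object; the grip force is fixed at half the most. Time passes only in rows, so rows that repeat a pose let the fingers close. It gives the time, the measured TCP pose, the force and the opening at its end, in the units of the state.
- arm.read_state(): the state, without advancing time (a new reading comes with each control period).
- arm.get_image(name): name is "scene" or "top" or "wrist"; returns a dict with "pixels" (384x512x3 uint8, red, green, blue), "vfov" (degrees; the focal length in pixels is half the picture's height over the tangent of half this angle, whatever the lens; pixels are square), "cx", "cy" (the principal point, pixels), "xyz" and "rotation" of the camera in the world. Camera axes: x right, y up, looking along -z (the intrinsics and any distortion apply to the point x, -y, -z); pixel columns grow to the right and rows downward; lengths in mm; the calibration is good to about 2 mm. A picture is of the moment at which its call begins. There is no depth.
- arm.job_done(): hands the job in, once; it reports no verdict.
Trained networks look in a picture, given as the dict that the camera call returned (one of the last four; its "shot" number tells which), for a name from the list of things; names that differ only in an ending like _2 or _b are one class to them, and where a whole thing is asked for, a point or a joint stands for the part that bears it (a point fixed in the world has none). Each returns a list of dicts, best first, with "conf" (0 to 1); they miss things now and then, are a little off and sometimes report something else, mostly with a low value. They report only what shows in the picture. A call takes as long as a camera call. They do not tell look-alikes from the thing itself.
- arm.look_for(name, picture): "centre" ([x, y, z] in mm, in world coordinates, good to about 4 mm: the middle of the surface that is visible of it).
The state is a dict: "clock": time; "joints": joint angles; "joint_vel": joint speeds; "joint_efforts": joint torques, N m; "position": TCP position; "ee_rot": TCP orientation; "contact_force": force on the tool from outside, world axes, zero at the start; "wrist_torque": the same for the moment, N m; "gripper_width": finger opening in mm.
Only numpy, scipy, OpenCV 4.12 (cv2) and the standard library are available. Lean on these libraries where they do the work, as an engineer would, in place of code of your own. Each camera call takes 0.05 s, during which the arm holds its last target.

### The job

Pick up the hammer from the black mat and tap the wide end of the red wedge with it, in at least two separate short taps (the first only part of the way) with the hammer drawn clearly back off the wedge in between, until the wedge stops advancing and the two plates in the fixture are squeezed tight together and against the blue fence. Then lay the hammer back flat on the black mat and let go of it. Use only the hammer on the fixture, never the gripper, and leave everything else on the bench where it is.

Things in the scene. Friction and masses are not known exactly. Their poses are not given: they have to be found in the camera images.
- hammer: hammer, steel head, pale wooden handle, 0.6 kg, lying flat. Origin: underside at the grip point on the handle, near the centre of mass; x along the handle to the head, z up. Handle x -160 to +34 mm, 24 wide, 28 high, its centre line 16 above the underside; butt (x below -124) 29 wide, 32 high. Head centre at x = 48: 28 (x) x 80 (y) x 32 mm high, a flat striking face at each end (y = -40, +40)
- hammer_head (a point): centre of the hammer's head (48 mm along the handle from the hammer's origin, 16 mm above its underside); each striking face is 40 mm from it along the hammer's y
- mat: thin black rubber mat fixed on the bench, 300 mm (x) x 140 mm (y) x 4 mm high; origin under its centre; the hammer lies on it, its handle roughly along the mat's x, the head to +x
- fixture: clamp fixed on the bench. Origin under its dark base plate, 200 (x) x 160 (y) x 12 mm. From -x to +x: blue rail (x -96 to -72, 46 mm high), red wedge, steel jaw (front face x = -15 at wedge value 0, 40 high), two loose plates, blue fence. The wedge is driven to -y and pushes jaw and plates to +x. Nothing is higher than 52 mm; only the wedge's wide end juts out past the plate's +y edge
- fence: blue fixed fence of the fixture, 24 x 130 mm, 38 mm high; its clamping face is at x = +62 mm of the fixture; its origin is that of the fixture
- wedge (a joint): how far the red captive wedge is driven along its guide towards the fixture's -y, in m; starts at 0 to 0.008, stops tight at about 0.035. Stays where it is left, needs about 8 N to move and moves the jaw 1 mm per 5 mm; once the plates are squeezed the force rises steeply, and 14 to 20 N sets it tight
- wedge_face (a point): centre of the red wedge's wide end, the face to strike: 44 mm wide (fixture x) by 38 mm high, 33 mm above the bench, facing the fixture's +y; at wedge value 0 it lies 135 mm from the fixture's origin along +y and 50 mm along -x; it moves with the wedge
- plate_near: loose bright metal plate beside the jaw, 35 mm (x) x 110 mm (y) x 10 mm, 0.3 kg, lying on the base plate with small gaps; origin under its centre
- plate_far: the like plate beside the fence, 35 x 110 x 10 mm; origin under its centre
- spare_plate: spare bare steel plate, 35 x 110 x 10 mm, lying on the bench outside the fixture; a bystander, leave alone; origin on its underside
- spare_wedge: spare loose green wedge, 120 mm long, 28 mm high; a bystander, leave alone; origin on its underside
- wire_brush: brush with a brown handle, 200 mm long, 20 mm high; a bystander, leave alone; origin on its underside
- cup: white cup, 72 mm wide at the rim, 90 mm high; a bystander, leave alone; origin on its underside
- tin: yellow tin, 60 mm diameter, 120 mm high; a bystander, leave alone; origin on its underside
- wrench: steel wrench, 180 mm long, 8 mm high; a bystander, leave alone; origin on its underside
Mind the look-alikes: they are no part of the job. What is meant by the hammer is not pink, and is the larger of those in its own colour. What is shaped like the plate_far but purple is not meant.

How it is judged (in metres and radians):
On the way, in this order (a step that is already met when the one before it is completed fails the run):
1. the hammer is picked up off the mat (height (world z) of hammer above 0.012 m and contact force between the fingers and hammer above 2 N), for 0.1 s.
2. a first tap has driven the wedge at least 3 mm without tightening it fully, and the hammer is drawn back off it by some millimetres (distance of wedge_face from where it was at the start of the episode above 0.003 m and distance between hammer_head and wedge_face above 0.044 m and contact force between hammer and fixture below 0.5 N and not (contact force between plate_near and plate_far above 12 N)), for 0.05 s.
3. further tapping has driven the wedge tight: the plates press on each other and on the fence with over 12 N, with the hammer off the wedge (contact force between plate_near and plate_far above 12 N and contact force between plate_far and fence above 12 N and contact force between hammer and fixture below 0.5 N), for 0.2 s.
At the end, for the whole second after the job is handed in: Wedge driven at least 32 mm and still; the two plates press on each other and on the fence with over 12 N; hammer released, at rest and flat (0.12 rad) on the mat, its underside under 10 mm above the bench, head centre and grip point over the mat (contact force between plate_near and plate_far above 12 N and contact force between plate_far and fence above 12 N and value of joint wedge above 0.032 m and x of hammer in the frame of mat between -0.15 and 0.15 m and y of hammer in the frame of mat between -0.07 and 0.07 m and x of hammer_head in the frame of mat between -0.15 and 0.15 m and y of hammer_head in the frame of mat between -0.07 and 0.07 m and z of hammer in the frame of mat below 0.01 m and angle between hammer's own z axis and vertical below 0.12 rad and linear speed of hammer below 0.02 m/s and velocity of joint wedge below 0.002 m/s and contact force between the fingers and hammer below 0.1 N); the robot touches nothing.
It fails at once if the gripper or arm pushes on the fixture, its wedge or jaw, or the plates with over 3 N (contact force between any of the fingers, the arm and fixture above 3 N or contact force between any of the fingers, the arm and plate_near above 3 N or contact force between any of the fingers, the arm and plate_far above 3 N).
It fails at once if a bystander is moved by more than 30 mm (distance of any of spare_plate, spare_wedge, wire_brush, cup, tin, wrench from where it was at the start of the episode above 0.03 m).
It also fails if it takes over 54 s, if anything falls off the work surface, if the arm or the gripper's body presses on something with over 40 N, if the wrist force passes 120 N, or if a joint passes its speed limit or range.

## Working session

There is one attempt and no reset: what is moved stays moved. The work goes in short steps, Python scripts to look and compute and a tool call to move; the robot and the scene stay as the last step left them, time stands still between calls to the robot, and variables do not carry over. Pictures are saved under pics/ and viewed, and the job is handed in when it is done.

Besides the shell and the picture viewer there is one more tool, called after "Emit:" as name([rows], argument=value, ...), one row to a line, values as JSON. play_rows: Moves the arm, as the interface text tells. Shifts and turns lie within -1 to 1; 1 stands for 30 cm of shift or 30 degrees of turn. Its arguments: {"type":"object","properties":{"moves":{"type":"array"}},"required":["moves"]}

```bash
mkdir -p pics; python3 - <<'E'
from bench import arm
import cv2,json
s=arm.read_state();print(s)
for n in("scene","top","wrist"):
    p=arm.get_image(n);cv2.imwrite(f"pics/{n}0.png",p["pixels"][:,:,::-1])
    print(n,{k:v for k,v in p.items() if k!="pixels"})
    for o in("hammer","mat","fixture","wedge_face","wedge","fence","plate_near","plate_far","hammer_head"):
        print(o,[(d["conf"],[round(x) for x in d["centre"]]) for d in arm.look_for(o,p)])
E
```

```text
{'clock': 0.0, 'joints': array([ 1.46456739e+00,  3.85497340e-01,  6.59933441e-03, -5.11102158e-04,
       -1.19404486e+00, -2.58609936e-01]), 'joint_vel': array([ 0.00027228, -0.00096868, -0.00171019, -0.00121584, -0.00028932,
       -0.00064306]), 'joint_efforts': array([-2.22110175e-04, -3.92297137e+01,  1.88398325e+01,  4.18625593e+00,
       -4.66775353e-03,  1.25458364e-06]), 'position': array([222.88207858, 583.65765988, 403.64478061]), 'ee_rot': array([ 9.83389962e-01, -1.81501993e-01, -1.55144153e-04,  1.08823289e-03]), 'contact_force': array([ 0.38134895,  0.72050102, -0.36750514]), 'wrist_torque': array([-0.03293287, -0.05011153, -0.01011173]), 'gripper_width': 85.31172346710748}
scene {'vfov': 53.84281264146453, 'cx': 257.2545814953197, 'cy': 194.98600496406294, 'xyz': array([1192.61416779, -495.5779691 ,  648.20188148]), 'rotation': array([0.40293337, 0.21368847, 0.42502778, 0.78187807]), 'shot': 1}
hammer [(0.85, [574, 140, 30]), (0.84, [812, -243, 31]), (0.74, [517, 373, 22])]
mat [(0.66, [592, -212, 36])]
fixture [(0.71, [505, -200, 36])]
wedge_face [(0.66, [482, -117
[... 684 characters left out ...]
ce [(0.76, [469, -117, 51]), (0.25, [559, -212, 26])]
wedge [(0.74, [519, 127, 6]), (0.56, [468, -124, 50]), (0.43, [729, 19, 10])]
fence [(0.81, [589, -209, 38])]
plate_near [(0.64, [526, -203, 22])]
plate_far [(0.71, [208, -299, 9]), (0.57, [558, -209, 24]), (0.47, [524, -200, 18])]
hammer_head [(0.7, [566, 144, 33]), (0.64, [506, 376, 15]), (0.62, [793, -229, 30])]
wrist {'vfov': 62.51840090877568, 'cx': 255.16980408256035, 'cy': 186.24735758127548, 'xyz': array([294.30682467, 556.64399816, 373.35132585]), 'rotation': array([ 0.0851601 , -0.12351033,  0.81464187, -0.56022458]), 'shot': 3}
hammer []
mat []
fixture []
wedge_face []
wedge []
fence []
plate_near []
plate_far []
hammer_head []
```

View pics/scene0.png

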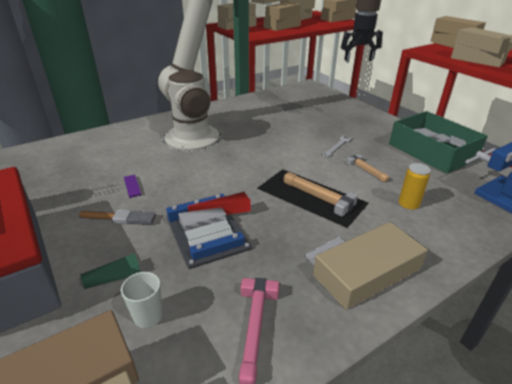

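View pics/top0.png

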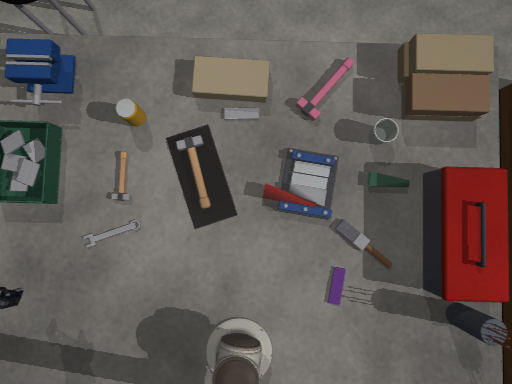

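The top picture shows the mat around (202,176) with the pale-handled hammer on it. The head is at (190,143) and the butt at (205,203). The fixture is around (305,183), with the red wide end at about (267,193). Next I'll zoom in to find edges.

```bash
cat > h.py <<'E'
import numpy as np
from scipy.spatial.transform import Rotation as R
def f(p): return p["pixels"].shape[0]/2/np.tan(np.radians(p["vfov"]/2)) if "pixels" in p else 192/np.tan(np.radians(p["vfov"]/2))
def p2w(p,uv,z):
    uv=np.atleast_2d(uv).astype(float);F=f(p)
    d=np.c_[(uv[:,0]-p["cx"])/F,-(uv[:,1]-p["cy"])/F,-np.ones(len(uv))]
    d=R.from_quat(p["rotation"]).apply(d);o=np.array(p["xyz"])
    t=(z-o[2])/d[:,2];return o+d*t[:,None]
def w2p(p,X):
    X=np.atleast_2d(X).astype(float);c=R.from_quat(p["rotation"]).inv().apply(X-p["xyz"]);F=f(p)
    return np.c_[p["cx"]+F*c[:,0]/-c[:,2],p["cy"]-F*c[:,1]/-c[:,2]]
E
python3 - <<'E'
from bench import arm
import cv2,pickle
p=arm.get_image("top");s=arm.get_image("scene");pickle.dump((p,s),open("p0.pkl","wb"))
a=p["pixels"][115:235,155:275,::-1];b=p["pixels"][135:235,255:355,::-1]
cv2.imwrite("pics/mat.png",cv2.resize(a,None,fx=5,fy=5,interpolation=2))
cv2.imwrite("pics/fix.png",cv2.resize(b,None,fx=6,fy=6,interpolation=2))
E
```

```text
(no output)
```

View pics/mat.png

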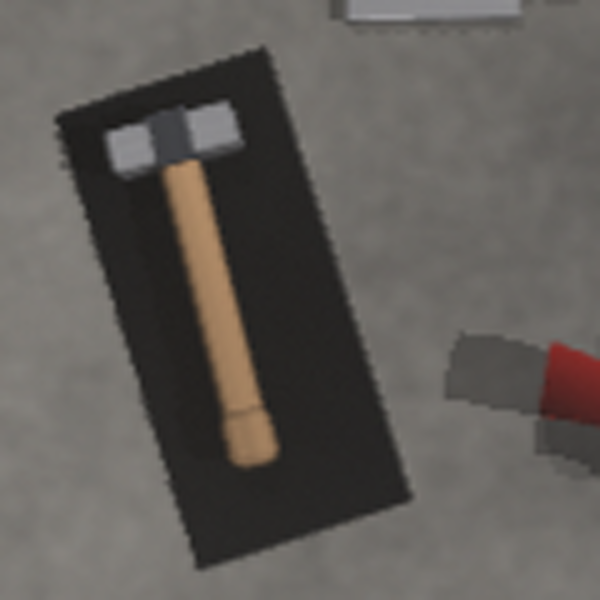

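View pics/fix.png

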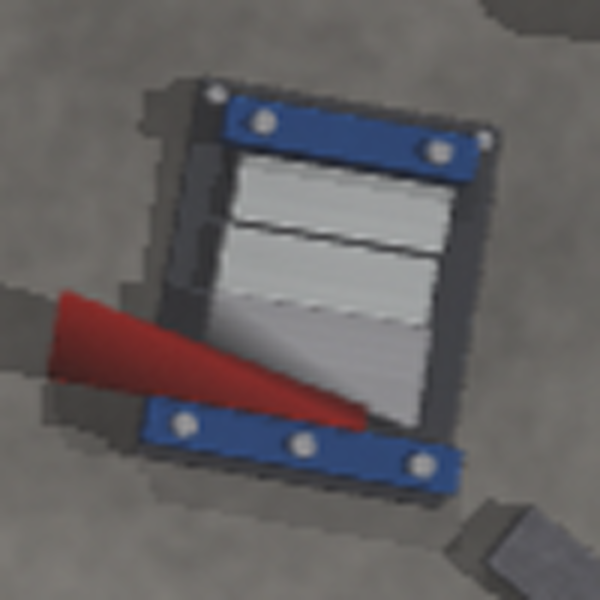

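```bash
python3 - <<'E'
import pickle,numpy as np
from h import *
p,s=pickle.load(open("p0.pkl","rb"))
np.set_printoptions(precision=1,suppress=True)
m=lambda a:(np.array(a)+.5)/5-.5+[155,115]
g=lambda a:(np.array(a)+.5)/6-.5+[255,135]
def ang(a,b):
    d=b-a;return np.degrees(np.arctan2(d[1],d[0])),np.linalg.norm(d)
mat=p2w(p,m([[57,115],[267,48],[410,497],[200,568]]),4)
print("mat",mat,mat.mean(0));[print(ang(mat[i],mat[(i+1)%4])) for i in range(4)]
h=p2w(p,m([[105,130],[232,100],[243,145],[118,180]]),36);print("head",h,h.mean(0));[print(ang(h[i],h[(i+1)%4])) for i in range(4)]
ax=p2w(p,m([[182,163],[248,410],[253,463]]),33);print("handle",ax,ang(ax[1],ax[0]),ang(ax[2],ax[0]))
r=p2w(p,g([[152,397],[462,450],[457,494],[145,442]]),46);print("rail",r,r.mean(0));[print(ang(r[i],r[(i+1)%4])) for i in range(4)]
fe=p2w(p,g([[228,97],[484,134],[478,182],[222,138]]),38);print("fence",fe,fe.mean(0));[print(ang(fe[i],fe[(i+1)%4])) for i in range(4)]
w=p2w(p,g([[66,290],[50,382]]),52);print("wedge end",w,w.mean(0),ang(w[1],w[0]))
E
```

```text
mat [[644.8 249.4   4. ]
 [691.4 118.9   4. ]
 [412.   19.4   4. ]
 [364.2 148.    4. ]] [528.1 133.9   4. ]
(np.float64(-70.32942315359331), np.float64(138.5169305323403))
(np.float64(-160.40374122799656), np.float64(296.59849460866167))
(np.float64(110.38535404210943), np.float64(137.11259437679888))
(np.float64(19.86846240518683), np.float64(298.31048907909747))
head [[630.7 212.5  36. ]
 [651.6 135.4  36. ]
 [624.  127.5  36. ]
 [600.1 203.2  36. ]] [626.6 169.6  36. ]
(np.float64(-74.81909383901747), np.float64(79.90009549780922))
(np.float64(-164.18522230449054), np.float64(28.74517640478779))
(np.float64(107.54207424949806), np.float64(79.32972397698602))
(np.float64(16.891000743595335), np.float64(32.02594625254404))
handle [[612.2 164.9  33. ]
 [461.9 118.5  33. ]
 [429.8 114.3  33. ]] (np.float64(17.145279780498672), np.float64(157.32134410887397)) (np.float64(15.52108456927297), np.float64(189.32462156900866))
rail [[ 455.8 -111.2   46. ]
 [ 434.  -267.    46. ]
 [ 412.  -264.9   46. ]
 [ 433.2 -108.3   46. ]] [ 433.7 -187.9   46. ]
(np.float64(-97.97285802682472), np.float64(157.29740561830468))
(np.float64(174.47851706715835), np.float64(22.132859834664625))
(np.float64(82.28077202682637), np.float64(158.00408783374232))
(np.float64(-7.366263212688977), np.float64(22.813315304853017))
fence [[ 609.8 -146.5   38. ]
 [ 594.8 -277.    38. ]
 [ 570.2 -274.3   38. ]
 [ 588.7 -143.9   38. ]] [ 590.9 -210.4   38. ]
(np.float64(-96.5762453311086), np.float64(131.38326114257987))
(np.float64(173.86590431644137), np.float64(24.777671472547205))
(np.float64(81.8930734612424), np.float64(131.7424173067612))
(np.float64(-6.902207115508495), np.float64(21.25814144915492))
wedge end [[507.8 -66.5  52. ]
 [461.6 -59.8  52. ]] [484.7 -63.1  52. ] (np.float64(-8.222457340508177), np.float64(46.75906269097964))
```

Everything agrees with the given sizes:

| Item | Position (mm) | Yaw |
|---|---|---|
| Hammer head | about (627, 170) | 16° |
| Fixture origin | (517, -200) | -8° |
| Wedge face | about (485, -63), wedge value about 4 mm | – |

Moving to above the hammer.

Emit:
play_rows([
  [[0.15,-0.17,0],0.3,-1],
  [[0.3,-0.35,0],0.6,-1],
  [[0.45,-0.52,0],0.9,-1],
  [[0.61,-0.71,0],1,-1],
  [[0.75,-0.86,0],1,-1],
  [[0.85,-0.97,0],1,-1],
  [[0.85,-0.97,0],1,-1],
])

```text
clock: 2.48
position: [479.7, 290.1, 404.7]
ee_rot: [0.997, 0.077, 0.0, 0.0]
contact_force: [0.0, 0.8, 0.2]
gripper_width: 85.4
```

Emit:
play_rows([
  [[0.15,-0.18,-0.1],0.24,-1],
  [[0.3,-0.36,-0.2],0.24,-1],
  [[0.367,-0.437,-0.3],0.24,-1],
  [[0.367,-0.437,-0.35],0.24,-1],
  [[0.367,-0.437,-0.35],0.24,-1],
])

```text
clock: 3.1
position: [589.7, 158.6, 297.6]
ee_rot: [0.99, 0.139, -0.002, 0.001]
contact_force: [0.1, 0.9, -0.9]
gripper_width: 85.3
```

```bash
python3 - <<'E'
from bench import arm
import cv2,numpy as np
from h import *
s=arm.read_state();print(s["position"],s["ee_rot"],s["joints"])
p=arm.get_image("wrist");print(p["xyz"])
im=p["pixels"][:,:,::-1].copy()
e=np.array([np.cos(np.radians(16)),np.sin(np.radians(16))]);o=np.array([580.5,156.4])
for d in(-160,0,10,34):
    u=w2p(p,[*(o+e*d),34])[0];cv2.circle(im,tuple(int(round(x)) for x in u),2,(0,0,255),-1)
n=np.array([-e[1],e[0]])
for a,b in((34,40),(62,40),(34,-40),(62,-40)):
    u=w2p(p,[*(o+e*a+n*b),36])[0];cv2.circle(im,tuple(int(round(x)) for x in u),2,(255,0,0),-1)
cv2.imwrite("pics/w1.png",im)
E
```

```text
[589.72708606 158.60028287 297.64183081] [ 9.90308839e-01  1.38864269e-01 -2.11071845e-03  8.14755575e-04] [ 5.27460343e-01  4.53750543e-01 -1.70047313e-01 -1.09789614e-04
 -9.51522618e-01  1.32202959e+00]
[663.03111356 179.23827997 265.94852452]
```

View pics/w1.png

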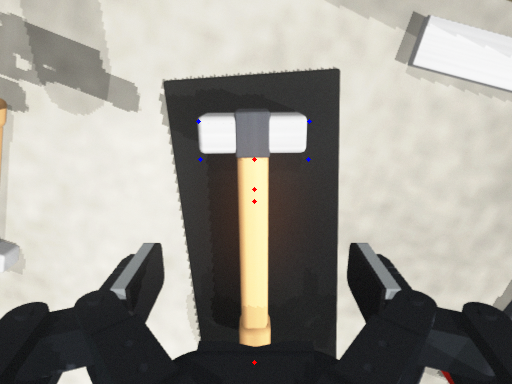

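The wrist picture shows the handle centred at column 253, midway between the fingers (160 and 350), with the head at rows 112–155. My projected points match within about 3 mm. Descending and grasping.

Emit:
play_rows([
  [[0,0,-0.15],0,-1],
  [[0,0,-0.3],0,-1],
  [[0.003,0,-0.38],0,-1],
  [[0.003,0,-0.388],0,-1],
  [[0.003,0,-0.388],0,-1],
])

```text
clock: 3.78
position: [591.3, 160.6, 184.9]
ee_rot: [0.99, 0.14, 0.001, -0.0]
contact_force: [0.9, -0.4, 1.0]
gripper_width: 85.4
```

```bash
python3 - <<'E'
from bench import arm
import cv2
p=arm.get_image("wrist");cv2.imwrite("pics/w2.png",p["pixels"][:,:,::-1])
E
```

```text
(no output)
```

View pics/w2.png

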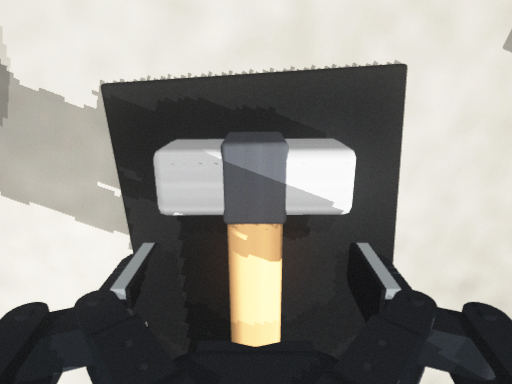

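The handle is centred between the fingers (column 255) and the head is clear ahead of them (rows 140–215). Closing the gripper.

Emit:
play_rows([
  [[0,0,-0.01],0,1],
  [[0,0,-0.01],0,1],
  [[0,0,-0.01],0,1],
  [[0,0,-0.01],0,1],
  [[0,0,-0.01],0,1],
  [[0,0,-0.01],0,1],
])

```text
clock: 4.58
position: [591.4, 160.6, 182.6]
ee_rot: [0.99, 0.14, 0.002, -0.0]
contact_force: [-1.7, 1.1, 4.8]
gripper_width: 23.0
```

Emit:
play_rows([
  [[0,0,0.05],0,1],
  [[0,0,0.15],0,1],
  [[0,0,0.3],0,1],
  [[0,0,0.35],0,1],
  [[0,0,0.35],0,1],
])

```text
clock: 5.2
position: [591.1, 160.4, 287.7]
ee_rot: [0.99, 0.14, 0.002, -0.001]
contact_force: [-0.2, -0.5, -6.3]
gripper_width: 22.9
```

```bash
python3 - <<'E'
from bench import arm
import cv2,pickle
p=arm.get_image("wrist");cv2.imwrite("pics/w3.png",p["pixels"][:,:,::-1]);pickle.dump((p,arm.read_state()),open("w3.pkl","wb"))
E
```

```text
(no output)
```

View pics/w3.png

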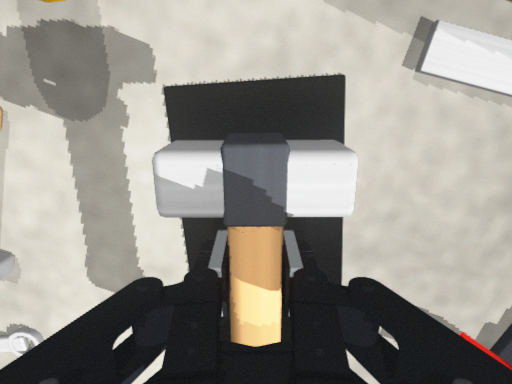

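```bash
python3 - <<'E'
import pickle
from h import *
p,s=pickle.load(open("w3.pkl","rb"));np.set_printoptions(precision=1,suppress=True)
t=s["position"];print(t)
for z in(-146.6,-162.6):
    w=p2w(p,[[160,214],[352,214],[255,222],[160,180],[352,180],[155,185],[356,185]],t[2]+z)-t
    a=2*np.arctan2(s["ee_rot"][1],s["ee_rot"][0]);c,q=np.cos(a),np.sin(a)
    print(np.degrees(a),np.c_[w[:,0]*c+w[:,1]*q,-w[:,0]*q+w[:,1]*c])
E
```

```text
[590.7 160.2 286.2]
16.083990491810997 [[ 29.4  37.7]
 [ 29.4 -38.6]
 [ 26.   -0. ]
 [ 43.5  36.5]
 [ 43.4 -37.4]
 [ 41.5  38.6]
 [ 41.4 -39.1]]
16.083990491810997 [[ 23.   42.9]
 [ 22.9 -43.9]
 [ 19.   -0. ]
 [ 38.9  41.5]
 [ 38.9 -42.4]
 [ 36.7  43.9]
 [ 36.6 -44.4]]
```

Emit:
play_rows([
  [[-0.11,-0.115,0],-0.2,1],
  [[-0.22,-0.23,0],-0.4,1],
  [[-0.33,-0.345,0],-0.6,1],
  [[-0.44,-0.462,0],-0.803,1],
  [[-0.44,-0.462,-0.1],-0.803,1],
  [[-0.44,-0.462,-0.2],-0.803,1],
  [[-0.44,-0.462,-0.302],-0.803,1],
  [[-0.44,-0.462,-0.302],-0.803,1],
  [[-0.44,-0.462,-0.302],-0.803,1],
])

```text
clock: 6.38
position: [458.9, 21.7, 195.6]
ee_rot: [0.998, -0.07, 0.0, 0.0]
contact_force: [-0.2, 0.3, -5.2]
gripper_width: 22.7
```

```bash
python3 - <<'E'
from bench import arm
import cv2,pickle
from h import *
s=arm.read_state();print(s["position"],s["ee_rot"],s["contact_force"])
p=arm.get_image("top");q=arm.get_image("scene");w=arm.get_image("wrist")
pickle.dump((p,q,w,s),open("s1.pkl","wb"))
cv2.imwrite("pics/t4.png",cv2.resize(p["pixels"][100:250,200:350,::-1],None,fx=4,fy=4,interpolation=2))
cv2.imwrite("pics/s4.png",cv2.resize(q["pixels"][140:280,150:320,::-1],None,fx=4,fy=4,interpolation=2))
cv2.imwrite("pics/w4.png",w["pixels"][:,:,::-1])
E
```

```text
[458.91396329  21.65389907 195.60957151] [ 9.97575115e-01 -6.95977732e-02  2.00151015e-04  1.25920361e-05] [-0.17425138  0.30722352 -5.17032384]
```

View pics/t4.png

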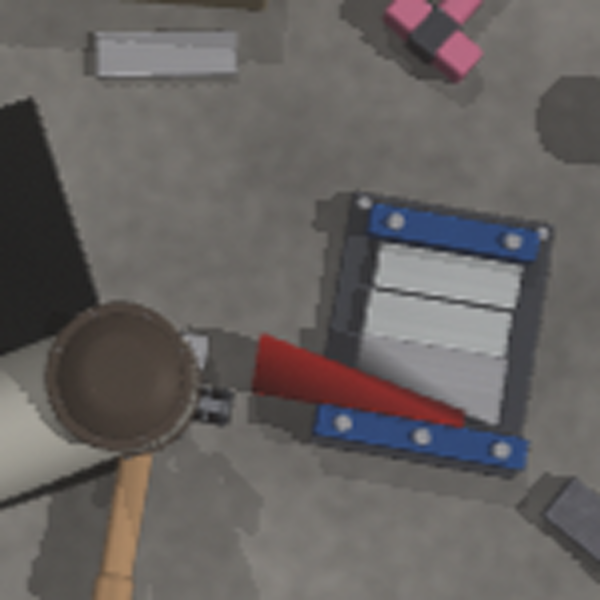

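View pics/s4.png

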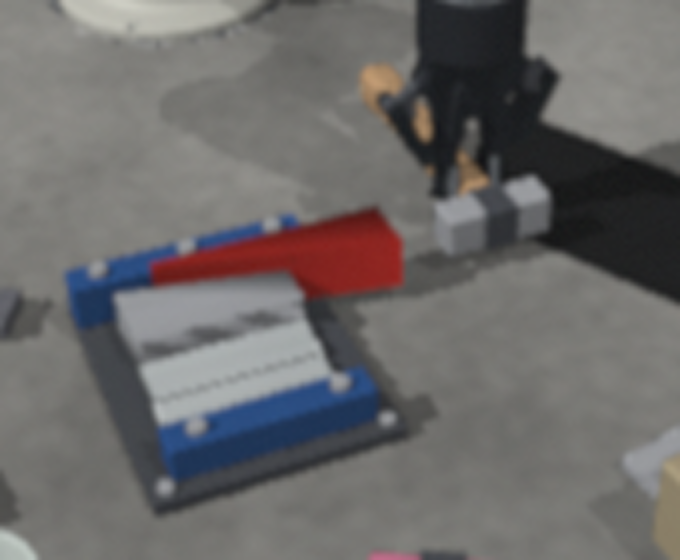

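View pics/w4.png

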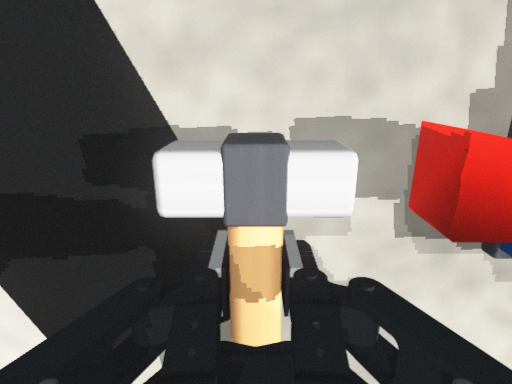

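The head is level with the wedge and in line with it. In the wrist view the head face is at column 356 and the wedge end at about 415, at matching rows. Now the first, partial tap: aim about 10 mm past contact, then draw back.

Emit:
play_rows([
  [[-0.0093,-0.066,0],0,1],
  [[-0.0162,-0.1155,0],0,1],
  [[-0.0232,-0.165,0],0,1],
  [[-0.0232,-0.165,0],0,1],
])

```text
clock: 7.02
position: [452.0, -28.4, 197.0]
ee_rot: [0.998, -0.07, 0.002, -0.001]
contact_force: [0.0, -0.2, -4.6]
gripper_width: 22.8
```

Emit:
play_rows([
  [[0.006,0.05,0],0,1],
  [[0.0139,0.099,0],0,1],
  [[0.0139,0.099,0],0,1],
  [[0.0139,0.099,0],0,1],
])

```text
clock: 7.52
position: [456.1, 1.8, 196.9]
ee_rot: [0.998, -0.07, 0.002, -0.001]
contact_force: [-0.4, -0.2, -5.4]
gripper_width: 22.7
```

```bash
python3 - <<'E'
from bench import arm
import cv2,pickle
from h import *
s=arm.read_state();print(s["position"],s["ee_rot"],s["contact_force"])
p=arm.get_image("top");w=arm.get_image("wrist")
cv2.imwrite("pics/t5.png",cv2.resize(p["pixels"][135:235,255:355,::-1],None,fx=6,fy=6,interpolation=2))
cv2.imwrite("pics/w5.png",w["pixels"][:,:,::-1])
E
```

```text
[456.12246362   1.78441889 196.88554248] [ 9.97552888e-01 -6.98954732e-02  1.53345933e-03 -7.12125538e-04] [-0.39502608 -0.17670397 -5.40520035]
```

View pics/t5.png

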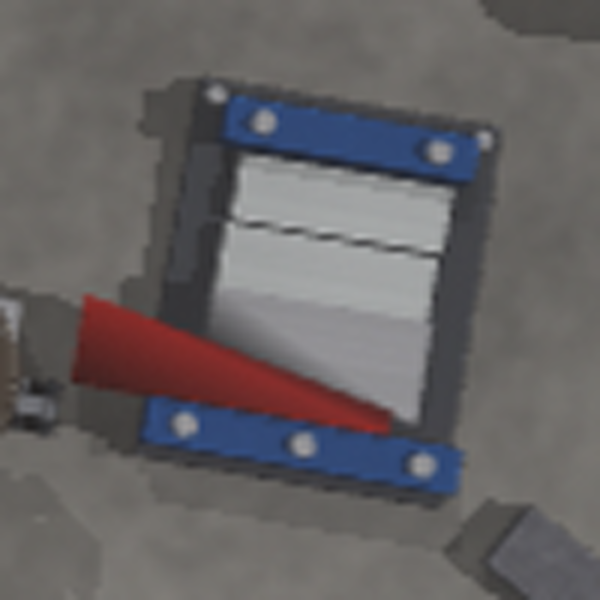

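View pics/w5.png

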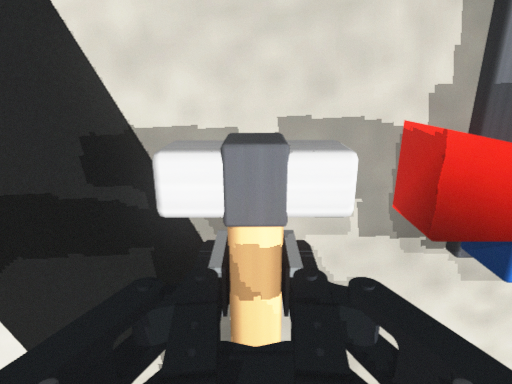

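The top view shows the wedge tip moved from column 370 to 392, so it was driven about 11 mm. The hammer is drawn back 30 mm and the plates are not yet tight. Second tap now, stopping short of the end.

Emit:
play_rows([
  [[-0.0093,-0.066,-0.004],0,1],
  [[-0.0141,-0.1,-0.004],0,1],
  [[-0.021,-0.148,-0.004],0,1],
  [[-0.021,-0.148,-0.004],0,1],
])

```text
clock: 8.12
position: [449.6, -43.6, 195.7]
ee_rot: [0.997, -0.071, 0.002, -0.001]
contact_force: [0.3, 0.2, -5.5]
gripper_width: 22.9
```

Emit:
play_rows([
  [[-0.0009,-0.0066,0],0,1],
  [[-0.0019,-0.0132,0],0,1],
  [[-0.0019,-0.0132,0],0,1],
])

```text
clock: 8.5
position: [449.3, -46.7, 195.8]
ee_rot: [0.997, -0.071, 0.002, -0.001]
contact_force: [-1.7, 6.2, -4.4]
gripper_width: 22.9
```

Emit:
play_rows([
  [[-0.0012,-0.0083,0],0,1],
  [[-0.0019,-0.0132,0],0,1],
  [[-0.0019,-0.0132,0],0,1],
])

```text
clock: 8.88
position: [448.8, -49.3, 195.9]
ee_rot: [0.998, -0.07, 0.002, -0.002]
contact_force: [-2.7, 11.4, -4.7]
gripper_width: 23.1
```

Emit:
play_rows([
  [[-0.0019,-0.0132,0],0,1],
  [[-0.0028,-0.02,0],0,1],
  [[-0.0028,-0.02,0],0,1],
])

```text
clock: 9.25
position: [448.2, -52.2, 195.9]
ee_rot: [0.998, -0.069, 0.003, -0.004]
contact_force: [-6.3, 26.4, -2.3]
gripper_width: 22.5
```

The force rose steeply to 26 N, above the 14–20 N that should set it tight. Drawing back to check.

Emit:
play_rows([
  [[0.006,0.05,0],0,1],
  [[0.0139,0.099,0],0,1],
  [[0.0139,0.099,0],0,1],
  [[0.0139,0.099,0],0,1],
])

```text
clock: 9.75
position: [452.2, -22.7, 195.8]
ee_rot: [0.998, -0.07, 0.003, -0.004]
contact_force: [-0.8, -0.6, -5.5]
gripper_width: 22.7
```

```bash
python3 - <<'E'
from bench import arm
import cv2,pickle
from h import *
s=arm.read_state();print(s["position"],s["ee_rot"],s["contact_force"])
p=arm.get_image("top");w=arm.get_image("wrist")
cv2.imwrite("pics/t6.png",cv2.resize(p["pixels"][135:235,255:355,::-1],None,fx=6,fy=6,interpolation=2))
cv2.imwrite("pics/w6.png",w["pixels"][:,:,::-1])
E
```

```text
[452.16856852 -22.65054337 195.82432738] [ 0.99756966 -0.06953111  0.00267084 -0.0036149 ] [-0.78910231 -0.59210777 -5.46613532]
```

View pics/t6.png

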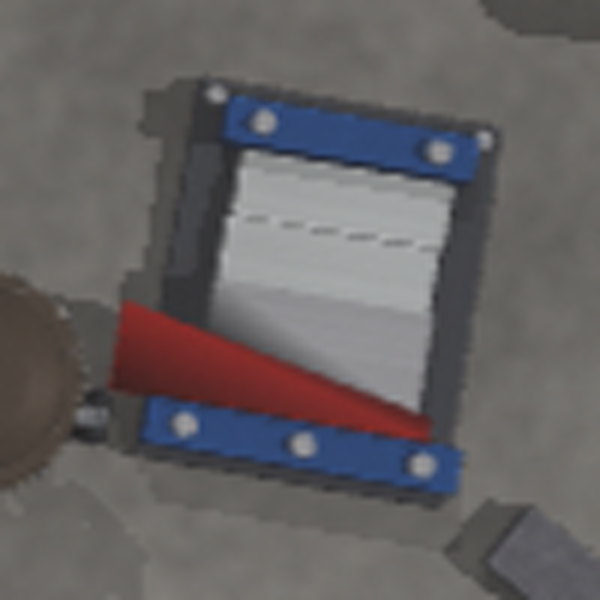

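View pics/w6.png

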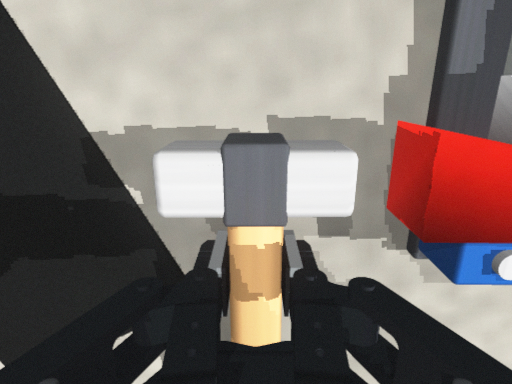

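```bash
python3 - <<'E'
import pickle
from h import *
p,s=pickle.load(open("p0.pkl","rb"));np.set_printoptions(precision=1,suppress=True)
g=lambda a:(np.array(a)+.5)/6-.5+[255,135]
a=np.radians(-8);ex=np.array([np.cos(a),np.sin(a)]);ey=np.array([-ex[1],ex[0]])
for q in([[66,290],[50,382]],[[84,294],[72,383]],[[122,300],[110,390]]):
    w=p2w(p,g(q),52)[:,:2]-[516.9,-199.6];print(w@ex,w@ey,(w@ey).mean())
E
```

```text
[-27.5 -74.3] [130.6 130.8] 130.6697179875111
[-28.  -72.9] [121.4 119.9] 120.60814563735354
[-27.7 -73.1] [102.1 100.6] 101.3487354044554
```

The wedge value measures about 33.7 mm (±1.5). The plates and jaw show no gaps apart from the seam line. One more tap to confirm that it no longer advances.

Emit:
play_rows([
  [[-0.0093,-0.066,0],0,1],
  [[-0.013,-0.093,0],0,1],
  [[-0.0157,-0.112,0],0,1],
  [[-0.0157,-0.112,0],0,1],
  [[-0.0157,-0.112,0],0,1],
])

```text
clock: 10.48
position: [447.0, -53.7, 195.7]
ee_rot: [0.998, -0.07, 0.003, -0.006]
contact_force: [-6.3, 26.3, -3.1]
gripper_width: 23.0
```

Emit:
play_rows([
  [[0.007,0.05,0],0,1],
  [[0.0139,0.099,0],0,1],
  [[0.0186,0.132,0],0,1],
  [[0.0186,0.132,0],0,1],
])

```text
clock: 10.98
position: [452.8, -13.8, 195.7]
ee_rot: [0.998, -0.069, 0.003, -0.005]
contact_force: [0.7, -0.6, -5.7]
gripper_width: 22.8
```

```bash
python3 - <<'E'
from bench import arm
import cv2,pickle
from h import *
s=arm.read_state();print(s["position"],s["ee_rot"],s["contact_force"])
p=arm.get_image("top");w=arm.get_image("wrist")
cv2.imwrite("pics/t7.png",cv2.resize(p["pixels"][135:235,255:355,::-1],None,fx=6,fy=6,interpolation=2))
cv2.imwrite("pics/w7.png",w["pixels"][:,:,::-1])
E
```

```text
[452.77323285 -13.78976473 195.66458028] [ 0.9975864  -0.06916172  0.00282007 -0.00548369] [ 0.70500516 -0.55203364 -5.68256921]
```

View pics/t7.png

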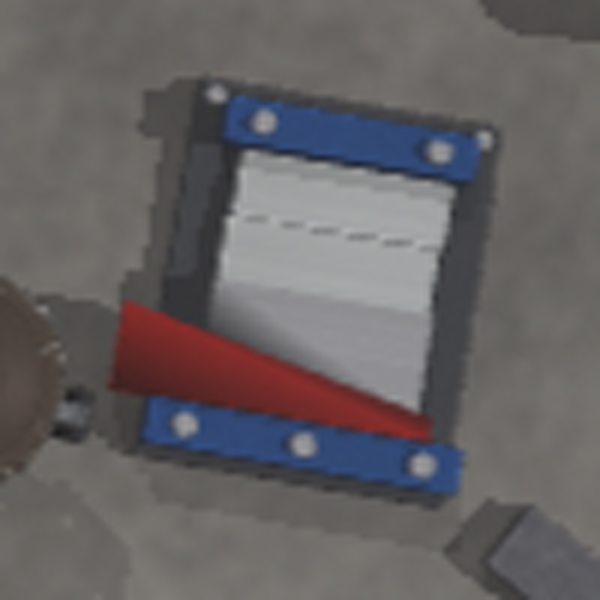

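View pics/w7.png

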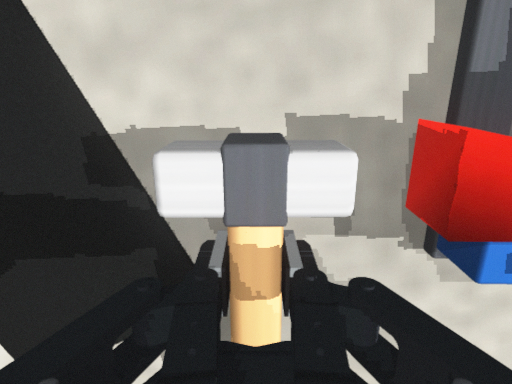

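The wedge end is at the same pixels as before (112–122, 300–388), so it has stopped advancing, with the same 26 N. Taking the hammer back to the mat.

Emit:
play_rows([
  [[0.0,0.05,0.15],0,1],
  [[0.02,0.1,0.3],0,1],
  [[0.12,0.2,0.3],0.2,1],
  [[0.22,0.32,0.3],0.4,1],
  [[0.33,0.44,0.3],0.6,1],
  [[0.42,0.54,0.3],0.8,1],
  [[0.462,0.581,0.3],0.8,1],
  [[0.462,0.581,0.3],0.8,1],
])

```text
clock: 12.08
position: [591.4, 160.0, 284.2]
ee_rot: [0.99, 0.139, 0.0, -0.006]
contact_force: [-1.4, -0.6, -5.8]
gripper_width: 23.5
```

```bash
python3 - <<'E'
from bench import arm
import cv2,pickle
from h import *
s=arm.read_state();print(s["position"],s["ee_rot"],s["contact_force"])
print(R.from_quat(s["ee_rot"]).as_matrix()[:,2])
w=arm.get_image("wrist")
cv2.imwrite("pics/w8.png",w["pixels"][:,:,::-1])
E
```

```text
[591.42636654 160.04031734 284.24180531] [ 9.90275457e-01  1.39008261e-01  3.41740717e-04 -5.57729597e-03] [-1.42351435 -0.58852323 -5.77292842]
[-8.73745538e-04  1.11411282e-02 -9.99937554e-01]
```

View pics/w8.png

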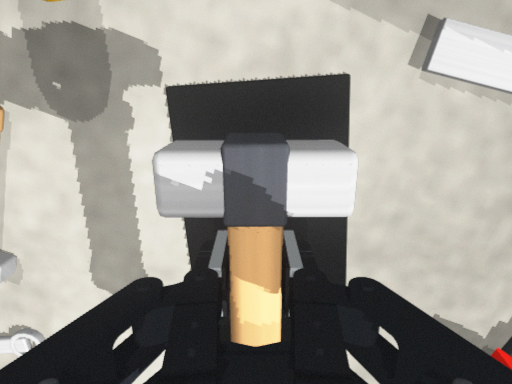

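The hammer is over the mat in the same pose as at pick-up, with a tilt of about 0.6°. Lowering it.

Emit:
play_rows([
  [[0,0,-0.12],0,1],
  [[0,0,-0.22],0,1],
  [[0,0,-0.29],0,1],
  [[0,0,-0.32],0,1],
  [[0,0,-0.334],0,1],
  [[0,0,-0.334],0,1],
  [[0,0,-0.334],0,1],
])

```text
clock: 13.0
position: [591.0, 159.5, 185.1]
ee_rot: [0.99, 0.139, 0.001, -0.006]
contact_force: [0.3, 0.3, -5.4]
gripper_width: 23.0
```

Emit:
play_rows([
  [[0,0,-0.004],0,1],
  [[0,0,-0.008],0,1],
  [[0,0,-0.008],0,1],
])

```text
clock: 13.38
position: [591.1, 159.6, 183.0]
ee_rot: [0.99, 0.139, 0.001, -0.006]
contact_force: [-0.2, 0.7, -3.3]
gripper_width: 23.0
```

Emit:
play_rows([
  [[0,0,-0.001],0,0],
  [[0,0,-0.001],0,-0.5],
  [[0,0,-0.001],0,-1],
  [[0,0,-0.001],0,-1],
  [[0,0,-0.001],0,-1],
  [[0,0,-0.001],0,-1],
])

```text
clock: 14.12
position: [591.1, 159.6, 182.7]
ee_rot: [0.99, 0.139, 0.001, -0.006]
contact_force: [0.5, -0.3, -0.1]
gripper_width: 85.7
```

Emit:
play_rows([
  [[0,0,0.1],0,-1],
  [[0,0,0.25],0,-1],
  [[0,0,0.4],0,-1],
  [[-0.2,0.2,0.6],0,-1],
  [[-0.4,0.4,0.7],0,-1],
  [[-0.55,0.6,0.7],0,-1],
  [[-0.55,0.7,0.7],0,-1],
  [[-0.55,0.7,0.7],0,-1],
  [[-0.55,0.7,0.7],0,-1],
])

```text
clock: 15.25
position: [424.8, 371.7, 393.2]
ee_rot: [0.99, 0.141, 0.001, -0.006]
contact_force: [0.3, 0.1, 0.4]
gripper_width: 85.4
```

```bash
python3 - <<'E'
from bench import arm
import cv2,pickle
s=arm.read_state();print(s["position"],s["contact_force"],s["gripper_width"],s["clock"])
p=arm.get_image("top");q=arm.get_image("scene")
a=p["pixels"][115:235,155:345,::-1]
cv2.imwrite("pics/t9.png",cv2.resize(a,None,fx=4,fy=4,interpolation=2))
cv2.imwrite("pics/s9.png",q["pixels"][:,:,::-1])
E
```

```text
[424.76136347 371.6521015  393.21652834] [0.27668033 0.05950219 0.37067565] 85.39455271032193 15.25
```

View pics/t9.png

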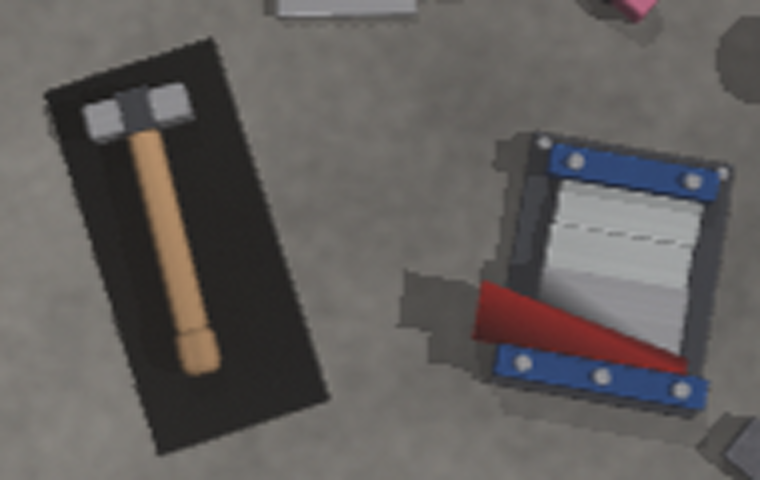

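View pics/s9.png

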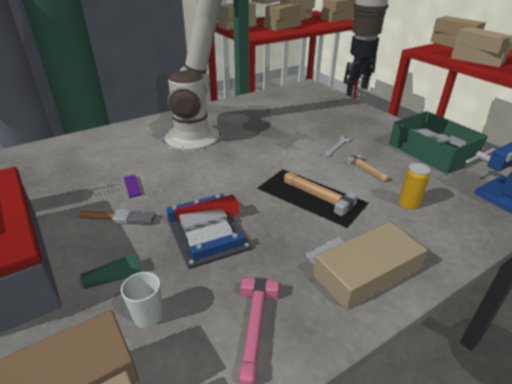

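The pictures show the hammer flat on the mat (head at about (137,112), butt at about (200,355) in the top crop). The wedge is driven in and the bystanders are where they were. Handing in.

```bash
python3 -c "
from bench import arm
print(arm.job_done(), arm.read_state()['clock'])"
```

```text
the job is handed in; nothing more can be done
the job is handed in; nothing more can be done
```

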